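# Set out the valve extension tubes by height

## Robot

A 6-joint arm with a two-finger parallel gripper is mounted at the origin on the work surface. World frame = base frame: x ahead of the robot, y to its left, z up, the work surface at z = 0. Lengths are in m, angles in rad, forces in N, time in s.
With the tool pointing down it reaches from about 0.4 to 0.825 m from the base axis. Payload 7 kg.
Tool frame: the origin (TCP) lies midway between the tips of the shut fingers; the grasp point (between the pads) lies 19 mm behind it; z points along the fingers, y is the line along which they close (so a half turn about z gives the same grasp; the last joint's range is limited). The gripper opens to 88 mm and grips with 3 to 60 N. Pads are 19 mm wide; open, the fingers measure 130 mm over their backs; the gripper's body (78 mm by 193 mm) begins 47 mm behind the grasp point.
Start: joints at [-1.058, 0.359, 0.012, 0, -1.224, -0.288], TCP at [0.15, -0.658, 0.227] pointing down, gripper open.
Joint ranges: [-3.07, 3.07], [-1.43, 2.12], [-1.02, 1.25], [-3.03, 1.67], [-3.05, -0], [-3.03, 3.03]. Speed limits (rad/s): [2.39, 2.39, 3.01, 3.14, 3.14, 3.14].

## Interface

Orientations are given as a unit quaternion [w, x, y, z].
In Python, from plant import read_state, capture, sign_off, outline_of gives the robot as it stands. The module is installed in compiled form; this text tells all that it offers.
- The arm moves only by the shell command python3 -m handwheel 'ROWS' [FORCE]. ROWS is a JSON object of lists of equal length, an entry for each row: "delta_pos": the shift along the tool's x, y, z in cm, a list of three; "roll": the turn about the tool's z in rad; "claw": the opening, from 0 (shut) to 1 (fully open). In form: {"delta_pos": [[x, y, z], ...], "roll": [roll, ...], "claw": [claw, ...]}. A call has exactly 5 rows; each row shifts and turns the commanded pose from where the row before left it, along the tool's axes as they then stand; what a row does not reach is not made up. A row lasts 1/10 s, in which the tool goes at most 50 mm and 8.59 degrees, less where a joint would pass 70% of its speed; a pose out of reach is approached as far as the arm can. A call with a gripper value outside its range is refused whole. The fingers move at their own pace and stop on an object; FORCE is the grip in N (left out, the last holds). Time passes only in rows, so rows that do not move let the fingers close, or fill a call up. It gives the time, the measured TCP pose, the force, the opening and the grip force at its end, in the units of the state.
- read_state(): the state, without advancing time (a new reading comes with each control period).
- capture(name): name is "scene" or "top" or "wrist"; returns a dict with "pixels" (420x560x3 uint8, blue, green, red), "range_z" (420x560 float32, m along the optical axis (not along the pixel's ray), 0 where there is no reading), "mtx" (3x3 intrinsics, pixels), "R" (3x3) and "t" (3): a world point X has camera coordinates R X + t; the wrist camera has in their place "hand_eye" (4x4, takes a point from camera to tool coordinates, whose origin is the TCP and whose axes are the flange's). Camera axes: x right, y down, z forward; pixel columns grow to the right and rows downward; lengths in m; the calibration is good to about 2 mm. A picture is of the moment at which its call begins: read the wrist's pose just before it.
- sign_off(): hands the job in; it is judged then, once.
Trained networks look in a picture, given as the dict that the camera call returned (one of the last four; its "shot" number tells which), for a name from the list of things; names that differ only in an ending like _2 or _b are one class to them, and where a whole thing is asked for, a point or a joint stands for the part that bears it (a point fixed in the world has none). Each returns a list of dicts, best first, with "p" (0 to 1); they miss things now and then, are a little off and sometimes report something else, mostly with a low value. They report only what shows in the picture. A call takes as long as a camera call. They do not tell look-alikes from the thing itself.
- outline_of(picture, thing): "mask" (420x560 bool, what is visible of it) and "rect" ([left, top, right, bottom] in pixels, round what is visible of it).
The state is a dict: "time_s": time; "qpos": joint angles; "joint_vel": joint speeds; "tau": joint torques, N m; "position": TCP position; "tcp_rot": TCP orientation; "contact_force": force on the tool from outside, world axes, zero at the start; "wrist_torque": the same for the moment, N m; "width": opening from 0.0 (shut) to 1.0 (fully open); "gripper_force": force on a finger pad.
Only numpy, scipy, OpenCV 4.12 (cv2) and the standard library are available. Lean on these libraries where they do the work, as an engineer would, in place of code of your own. Each camera call takes 0.05 s, during which the arm holds its last target. There are 200 camera calls.

## Task

Set out the four chrome valve extension tubes on the display strip in order of height: stand one upright on the middle of each cork pad, the shortest on the pad next to the brass valve stem and rising to the tallest next to the dice caps. Leave the brass stem and the dice caps where they are.

Things in the scene. Friction and masses are not known exactly. Their poses are not given: they have to be found in the camera images.
- tube_38: The shortest of four chrome valve extension tubes, 38 mm tall: round tube 16 mm in diameter on a round foot nut 26 mm in diameter, 8 mm high (counted in the 38 mm). The four differ only in height (38, 55, 72, 89 mm). Loose, upright, 35 to 145 g, starting on the marble between robot and display strip. Origin: centre of the underside; z up the tube.
- tube_55: The second shortest of four chrome valve extension tubes, 55 mm tall: round tube 16 mm in diameter on a round foot nut 26 mm in diameter, 8 mm high (counted in the 55 mm). The four differ only in height (38, 55, 72, 89 mm). Loose, upright, 35 to 145 g, starting on the marble between robot and display strip. Origin: centre of the underside; z up the tube.
- tube_72: The second tallest of four chrome valve extension tubes, 72 mm tall: round tube 16 mm in diameter on a round foot nut 26 mm in diameter, 8 mm high (counted in the 72 mm). The four differ only in height (38, 55, 72, 89 mm). Loose, upright, 35 to 145 g, starting on the marble between robot and display strip. Origin: centre of the underside; z up the tube.
- tube_89: The tallest of four chrome valve extension tubes, 89 mm tall: round tube 16 mm in diameter on a round foot nut 26 mm in diameter, 8 mm high (counted in the 89 mm). The four differ only in height (38, 55, 72, 89 mm). Loose, upright, 35 to 145 g, starting on the marble between robot and display strip. Origin: centre of the underside; z up the tube.
- mark_a: END pad of a straight row mark_a, b, c, d, 70 mm apart: identical round cork pads, 34 mm in diameter, 3 mm thick, fixed on a dark wood strip (66 x 410 mm, 8 mm thick) that lies across in front of the robot, turned up to 15 degrees. Origin: centre of the pad's underside, 8 mm above the marble; pad top 3 mm higher; y along the row from mark_d to mark_a.
- mark_b: INNER pad of a straight row mark_a, b, c, d, 70 mm apart: identical round cork pads, 34 mm in diameter, 3 mm thick, fixed on a dark wood strip (66 x 410 mm, 8 mm thick) that lies across in front of the robot, turned up to 15 degrees. Origin: centre of the pad's underside, 8 mm above the marble; pad top 3 mm higher; y along the row from mark_d to mark_a.
- mark_c: INNER pad of a straight row mark_a, b, c, d, 70 mm apart: identical round cork pads, 34 mm in diameter, 3 mm thick, fixed on a dark wood strip (66 x 410 mm, 8 mm thick) that lies across in front of the robot, turned up to 15 degrees. Origin: centre of the pad's underside, 8 mm above the marble; pad top 3 mm higher; y along the row from mark_d to mark_a.
- mark_d: END pad of a straight row mark_a, b, c, d, 70 mm apart: identical round cork pads, 34 mm in diameter, 3 mm thick, fixed on a dark wood strip (66 x 410 mm, 8 mm thick) that lies across in front of the robot, turned up to 15 degrees. Origin: centre of the pad's underside, 8 mm above the marble; pad top 3 mm higher; y along the row from mark_d to mark_a.
- stem: Sample brass valve stem with a black rubber foot 32 mm in diameter, 48 mm tall, standing loose on the display strip in line with the pads, about 65 mm beyond one end pad: either beyond mark_a or beyond mark_d. It shows which end the row begins at. Origin: centre of the underside; z up.
- dice: Three gold dice valve caps (14 mm cubes) fixed on one white plastic card 50 mm square and 4 mm thick, 18 mm high in all, lying loose on the display strip about 65 mm beyond the other end pad, away from the stem. Origin: centre of the underside; z up.
Not all that is in view belongs to the job. Leave any blue look-alike of the tube_38 alone.

How it is judged:
At the end, for the whole second after the job is handed in: Each tube stands upright (within 0.1 rad) and at rest on its own pad, within 12 mm of the pad's centre, in rising order of height from the pad next to the brass stem to the pad next to the dice caps, all released (((horizontal distance between stem and mark_a below 0.12 m and horizontal distance between tube_38 and mark_a below 0.012 m and z of tube_38 in the frame of mark_a between 0.001 and 0.006 m and angle between each of tube_38, tube_55, tube_72, tube_89's own z axis and vertical below 0.1 rad and linear speed of each of tube_38, tube_55, tube_72, tube_89 below 0.02 m/s and horizontal distance between tube_55 and mark_b below 0.012 m and z of tube_55 in the frame of mark_b between 0.001 and 0.006 m and horizontal distance between tube_72 and mark_c below 0.012 m and z of tube_72 in the frame of mark_c between 0.001 and 0.006 m and horizontal distance between tube_89 and mark_d below 0.012 m and z of tube_89 in the frame of mark_d between 0.001 and 0.006 m) or (horizontal distance between stem and mark_d below 0.12 m and horizontal distance between tube_38 and mark_d below 0.012 m and z of tube_38 in the frame of mark_d between 0.001 and 0.006 m and angle between each of tube_38, tube_55, tube_72, tube_89's own z axis and vertical below 0.1 rad and linear speed of each of tube_38, tube_55, tube_72, tube_89 below 0.02 m/s and horizontal distance between tube_55 and mark_c below 0.012 m and z of tube_55 in the frame of mark_c between 0.001 and 0.006 m and horizontal distance between tube_72 and mark_b below 0.012 m and z of tube_72 in the frame of mark_b between 0.001 and 0.006 m and horizontal distance between tube_89 and mark_a below 0.012 m and z of tube_89 in the frame of mark_a between 0.001 and 0.006 m))); the robot touches nothing.
It fails at once if the brass stem was moved by more than 15 mm or knocked over (distance of stem from where it was at the start of the episode above 0.015 m or angle between stem's own z axis and vertical above 0.5 rad).
It fails at once if the dice caps were moved by more than 15 mm (distance of dice from where it was at the start of the episode above 0.015 m).
It also fails if it takes over 88 s, if anything falls off the work surface, if the arm or the gripper's body presses on something with over 40 N, if the wrist force passes 120 N, or if a joint passes its speed limit or range.

## Working session

There is one attempt and no reset: what is moved stays moved. The work goes in short steps, Python scripts to look and compute and a shell command to move; the robot and the scene stay as the last step left them, time stands still between calls to the robot, and variables do not carry over. Pictures are saved under pics/ and viewed, at most 14 in all, crops included, and the job is handed in when it is done.

```bash
mkdir -p pics
python3 - <<'E'
from plant import *
import cv2
s=read_state();print(s)
for n in("scene","top"):
    p=capture(n);cv2.imwrite(f"pics/{n}0.png",p["pixels"]);print(n,p["mtx"].tolist(),p["R"].tolist(),p["t"].tolist())
E
```

```text
{'time_s': 0.0, 'qpos': array([-1.05792385e+00,  3.59391763e-01,  1.10584481e-02, -3.26337623e-04,
       -1.22413655e+00, -2.88080169e-01]), 'joint_vel': array([-0.0004323 , -0.00124635, -0.00073092, -0.00021396, -0.00086653,
        0.00031428]), 'tau': array([-3.05928961e-05, -5.82722640e+01,  2.93055940e+01,  6.99694321e+00,
        6.80347293e-03, -1.70673679e-04]), 'position': array([ 0.15029721, -0.65754117,  0.22562367]), 'tcp_rot': array([-1.84943674e-04, -1.12104398e-01,  9.93696070e-01,  8.30371086e-04]), 'contact_force': array([ 0.27806362, -0.36822952, -0.51472786]), 'wrist_torque': array([0.03518119, 0.04865709, 0.00156288]), 'gripper_force': 0.0, 'width': 0.9993553045997423}
scene [[516.3371972992123, 0.0, 278.03035309618906], [0.0, 516.3371972992123, 207.02245904503036], [0.0, 0.0, 1.0]] [[-0.8096102262310941, 0.5869219087692678, -0.007345378729250352], [0.44470153707603355, 0.6051650888466958, -0.6603148931861099], [-0.38310811072626727, -0.5378641912674703, -0.7509529194616268]] [0.42925835061471057, -0.2121091432441003, 1.1850566864077692]
top [[393.9566968894294, 0.0, 272.3255025251361], [0.0, 393.9566968894294, 207.84340170208333], [0.0, 0.0, 1.0]] [[0.027666819468921477, -0.9992180751204834, 0.028245096087476076], [-0.981286483104363, -0.03253500886841362, -0.18978490792105465], [0.1905554648314896, -0.022465786219246508, -0.9814193310060723]] [-0.034986267193775386, 0.5252417447619718, 0.5869745766108924]
```

View pics/scene0.png

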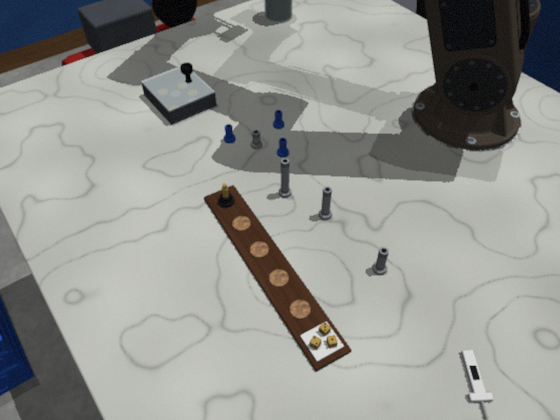

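View pics/top0.png

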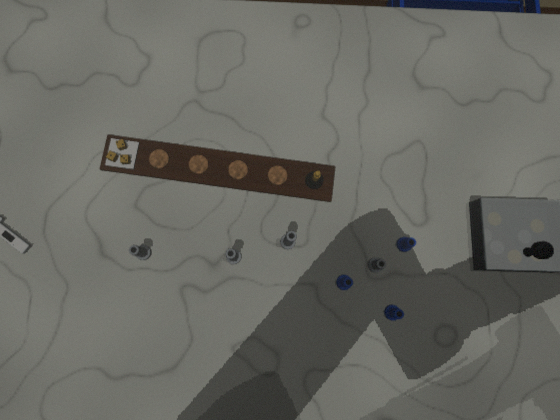

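The scene view shows four grey chrome tubes at (256,139), (285,178), (326,203) and (381,261). Three blue look-alikes stand at (229,133), (278,119) and (283,147), around the short chrome one. The stem is at (226,195), the dice at (323,340), and the pads lie between them. Next I'll measure positions from depth.

```bash
cat > h.py <<'E'
from plant import *
import numpy as np, cv2
def cloud(p):
    v,u=np.mgrid[0:420,0:560]; z=p["range_z"]; K=p["mtx"]
    c=np.stack([(u-K[0,2])/K[0,0]*z,(v-K[1,2])/K[1,1]*z,z],-1)
    return (c-p["t"])@p["R"], z>0
def pix2plane(p,u,v,h):
    d=p["R"].T@np.linalg.inv(p["mtx"])@[u,v,1.]; o=-p["R"].T@p["t"]
    return o+d*(h-o[2])/d[2]
E
python3 - <<'E'
from h import *
for n in("top","scene"):
    p=capture(n);X,ok=cloud(p)
    print(n)
    for t in("tube_38","tube_55","tube_72","tube_89","mark_a","stem","dice"):
        for o in outline_of(p,t):
            m=o["mask"]; mm=m&ok
            if mm.sum()<5 or o["p"]<.1: continue
            P=X[mm]; vs,us=np.nonzero(m)
            b=p["pixels"][m].mean(0).astype(int)
            hm=np.percentile(P[:,2],98); T=P[P[:,2]>hm-.006]
            L=(P.min(0)+P.max(0))/2
            extra=pix2plane(p,us.mean(),vs.mean(),.011).round(4) if t=="mark_a" else ""
            print(t,round(o["p"],2),np.round(o["rect"],0),b,"top",hm.round(4),T.mean(0).round(4)[:2],"bbmid",L.round(4)[:2],extra)
E
```

```text
top
tube_38 0.81 [383. 303. 402. 319.] [51 32 25] top 0.0393 [ 0.3653 -0.2239] bbmid [ 0.3646 -0.2261] 
tube_38 0.76 [277. 231. 295. 248.] [72 73 71] top 0.0899 [ 0.4771 -0.0466] bbmid [ 0.4768 -0.0474] 
tube_38 0.73 [369. 256. 384. 273.] [44 45 43] top 0.039 [ 0.4427 -0.1968] bbmid [ 0.4434 -0.1955] 
tube_38 0.67 [128. 245. 152. 260.] [66 67 66] top 0.0566 [0.4524 0.1956] bbmid [0.4518 0.1938] 
tube_38 0.57 [224. 248. 244. 262.] [74 75 73] top 0.0729 [0.4495 0.0433] bbmid [0.4496 0.0433] 
tube_38 0.52 [400. 236. 415. 254.] [57 39 32] top 0.0389 [ 0.4796 -0.2481] bbmid [ 0.4797 -0.2503] 
tube_38 0.45 [338. 273. 352. 289.] [54 34 27] top 0.039 [ 0.4125 -0.1429] bbmid [ 0.4126 -0.1413] 
tube_55 0.81 [383. 303. 402. 319.] [51 32 25] top 0.0393 [ 0.3653 -0.2239] bbmid [ 0.3646 -0.2261] 
tube_55 0.76 [277. 231. 295. 248.] [72 73 71] top 0.0899 [ 0.4771 -0.0466] bbmid [ 0.4768 -0.0474] 
tube_55 0.73 [369. 256. 384. 273.] [44 45 43] top 0.039 [ 0.4427 -0.1968] bbmid [ 0.4434 -0.1955] 
tube_55 0.67 [128. 245. 152. 260.] [66 67 66] top 0.0566 [0.4524 0.1956] bbmid [0.4518 0.1938] 
tube_55 0.5
[... 4681 characters left out ...]
mid [ 0.4797 -0.0445] 
mark_a 0.61 [290. 303. 309. 318.] [ 79 109 142] top 0.0133 [0.6185 0.1832] bbmid [0.6181 0.182 ] [0.6186 0.1834 0.011 ]
mark_a 0.6 [268. 273. 289. 286.] [ 79 109 141] top 0.0133 [0.6114 0.1151] bbmid [0.6113 0.114 ] [0.6117 0.1154 0.011 ]
mark_a 0.54 [250. 240. 270. 256.] [ 78 107 140] top 0.0134 [0.6034 0.0442] bbmid [0.6031 0.0434] [0.6037 0.0446 0.011 ]
mark_a 0.51 [234. 218. 252. 233.] [ 80 110 143] top 0.0132 [ 0.5963 -0.0253] bbmid [ 0.5955 -0.026 ] [ 0.5963 -0.0251  0.011 ]
stem 0.56 [219. 184. 235. 208.] [26 38 44] top 0.0561 [ 0.5896 -0.0879] bbmid [ 0.5827 -0.1034] 
dice 0.94 [302. 320. 347. 362.] [146 163 169] top 0.0276 [0.6233 0.2495] bbmid [0.624  0.2478]
```

The closest matches, using the mean of both cameras:

| Thing | Pixel (scene) | Position (x, y) |
|---|---|---|
| tube_38 | (256,139) | (.444, -.196) |
| tube_55 | (381,261) | (.454, .197) |
| tube_72 | (326,203) | (.452, .045) |
| tube_89 | (285,178) | (.479, -.046) |

tube_38 is the only grey one 38 mm tall; the other three of that height are blue. The pads run from (.595, -.026) at the stem end to (.617, .183) at the dice end, 69.9 mm apart, which matches the given spacing. I'll confirm tube_38 in a crop while starting a safe move to hover over it, with the fingers closing along x to stay clear of the blue ones.

```bash
python3 -m handwheel '{"delta_pos":[[0,0,0],[0,0,0],[0,0,0],[0,0,0],[0,0,0]],"roll":[-0.149,-0.149,-0.149,-0.149,-0.149],"claw":[0.5,0.5,0.5,0.5,0.5]}'
python3 -m handwheel '{"delta_pos":[[0,0,0],[0,0,0],[0,0,0],[0,0,0],[0,0,0]],"roll":[-0.149,-0.149,-0.149,-0.149,-0.004],"claw":[0.5,0.5,0.5,0.5,0.5]}'
python3 -m handwheel '{"delta_pos":[[-3,-2,0.3],[-3,-2,0.3],[-3,-2,0.3],[-3,-2,0.3],[-3,-2,0.3]],"roll":[0,0,0,0,0],"claw":[0.5,0.5,0.5,0.5,0.5]}'
python3 -m handwheel '{"delta_pos":[[-3,-2,0.3],[-3,-2,0.3],[-3,-2,0.3],[-3,-2,0.3],[-3,-2,0.3]],"roll":[0,0,0,0,0],"claw":[0.5,0.5,0.5,0.5,0.5]}'
python3 - <<'E'
from h import *
s=read_state();print(s["position"],s["tcp_rot"],s["width"],s["qpos"])
p=capture("scene");cv2.imwrite("pics/crop1.png",cv2.resize(p["pixels"][90:220,200:360],None,fx=4,fy=4))
E
```

```text
time_s: 1.4
position: [0.1505, -0.658, 0.2266]
tcp_rot: [0.0, -0.469, 0.883, -0.0]
contact_force: [0.6, 0.6, -1.2]
width: 0.608
gripper_force: 0.0
time_s: 1.9
position: [0.1504, -0.658, 0.2266]
tcp_rot: [0.0, 0.708, -0.707, -0.0]
contact_force: [-0.2, -0.6, -0.4]
width: 0.5
gripper_force: 0.0
time_s: 2.4
position: [0.2512, -0.5069, 0.2116]
tcp_rot: [-0.0, -0.705, 0.709, -0.0]
contact_force: [1.0, -0.6, 0.7]
width: 0.5
gripper_force: 0.0
time_s: 2.9
position: [0.3514, -0.357, 0.1967]
tcp_rot: [0.0, -0.705, 0.709, -0.0]
contact_force: [0.1, -0.7, -0.4]
width: 0.5
gripper_force: 0.0
[ 0.35141576 -0.35695919  0.19674555] [ 1.11686891e-04 -7.04981807e-01  7.09225298e-01 -3.41656645e-04] 0.4998715377691809 [-4.00246023e-01  9.32450101e-02 -4.08595350e-01  5.91803605e-05
 -1.06823894e+00  3.94216324e-01]
```

View pics/crop1.png

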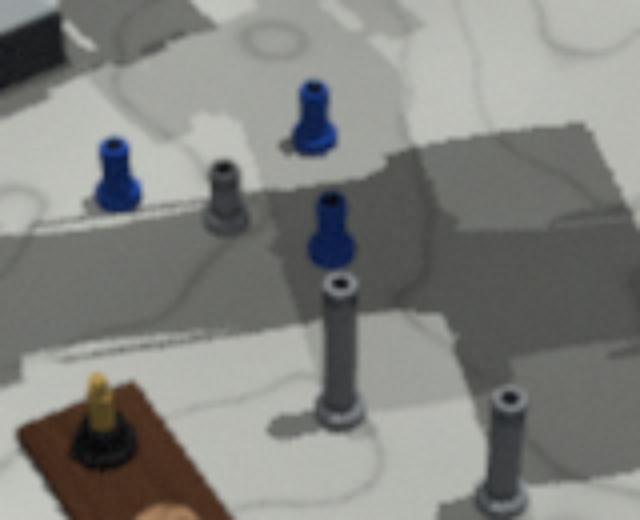

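The crop shows the grey 38 mm tube at crop (226,195), with blue ones at (118,175), (315,118) and (332,230). The grey one is tube_38. I'll move above it and look with the wrist camera.

```bash
python3 -m handwheel '{"delta_pos":[[-3.2,-1.85,0.6],[-3.2,-1.85,0.6],[-3.2,-1.85,0.6],[-3.2,-1.85,0.6],[-3.2,-1.85,0.6]],"roll":[0,0,0,0,0],"claw":[0.5,0.5,0.5,0.5,0.5]}'
cat >> h.py <<'E'
from scipy.spatial.transform import Rotation as Ro
def wrist():
    s=read_state();p=capture("wrist")
    q=s["tcp_rot"];Rw=Ro.from_quat([q[1],q[2],q[3],q[0]]).as_matrix()
    H=p["hand_eye"];Rc=Rw@H[:3,:3];tc=Rw@H[:3,3]+s["position"]
    p["R"]=Rc.T;p["t"]=-Rc.T@tc
    return s,p
def look(things,pmin=.2):
    s,p=wrist();X,ok=cloud(p);print("tcp",s["position"].round(4),"w",round(s["width"],3))
    for t in things:
        for o in outline_of(p,t):
            m=o["mask"]&ok
            if m.sum()<30 or o["p"]<pmin: continue
            P=X[m];hm=np.percentile(P[:,2],97);T=P[P[:,2]>hm-.003]
            (u,v),r=cv2.minEnclosingCircle(np.argwhere(o["mask"])[:,::-1].astype(np.float32))
            tc=(np.percentile(T,2,axis=0)+np.percentile(T,98,axis=0))/2
            print(t,round(o["p"],2),np.round(o["rect"]),p["pixels"][m].mean(0).astype(int),"h",hm.round(4),"topc",tc[:2].round(4),"ext",np.ptp(T[:,:2],axis=0).round(3))
    return p
E
python3 - <<'E'
from h import *
p=look(["tube_38","mark_a"]);cv2.imwrite("pics/w1.png",p["pixels"])
E
```

```text
time_s: 3.45
position: [0.4441, -0.197, 0.1667]
tcp_rot: [0.0, -0.705, 0.709, -0.0]
contact_force: [0.9, 0.4, 0.3]
width: 0.501
gripper_force: 0.0
tcp [ 0.4441 -0.197   0.1667] w 0.501
tube_38 0.95 [226. 120. 256. 145.] [137  93  74] h 0.0392 topc [ 0.4811 -0.2498] ext [0.015 0.015]
tube_38 0.67 [351. 144. 385. 173.] [172 122 100] h 0.0393 topc [ 0.3669 -0.226 ] ext [0.015 0.016]
tube_38 0.6 [271. 173. 298. 204.] [117 114 110] h 0.0392 topc [ 0.4445 -0.1994] ext [0.016 0.015]
tube_38 0.6 [298. 225. 324. 261.] [143  90  67] h 0.0391 topc [ 0.4138 -0.1455] ext [0.015 0.015]
tube_38 0.59 [235. 312. 264. 331.] [96 96 93] h 0.2586 topc [ 0.4515 -0.2199] ext [0.004 0.001]
```

View pics/w1.png

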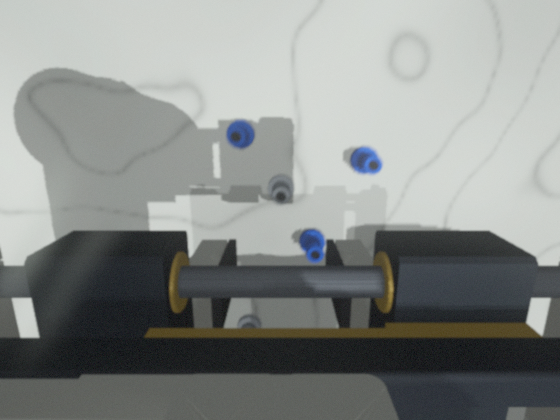

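The wrist view shows the grey tube at (281,187), between blue ones at (240,134), (366,160) and (313,243). It measures (.4445, -.1994) with its top at 39 mm, so it's consistent. I'll descend and grip.

```bash
python3 -m handwheel '{"delta_pos":[[0.2,0,3.5],[0,0,3.5],[0,0,3.5],[0,0,3],[0,0,1.9]],"roll":[0,0,0,0,0],"claw":[0.5,0.5,0.5,0.5,0.5]}' 20
python3 -m handwheel '{"delta_pos":[[0,0,0],[0,0,0],[0,0,0],[0,0,0],[0,0,0]],"roll":[0,0,0,0,0],"claw":[0,0,0,0,0]}' 20
```

```text
time_s: 4.1
position: [0.442, -0.201, 0.0108]
tcp_rot: [-0.001, -0.705, 0.709, 0.001]
contact_force: [-0.3, -0.4, 0.9]
width: 0.502
gripper_force: 0.0
time_s: 4.6
position: [0.4443, -0.2004, 0.0138]
tcp_rot: [0.001, -0.707, 0.707, -0.001]
contact_force: [-0.9, -1.0, 6.5]
width: 0.171
gripper_force: 20.0
```

```bash
python3 -m handwheel '{"delta_pos":[[0,0,-1],[0,0,-2],[0,0,-3],[0,0,-3],[0,0,-2]],"roll":[0,0,0,0,0],"claw":[0,0,0,0,0]}'
python3 -m handwheel '{"delta_pos":[[-1.2,-1,0],[-1.8,-1.5,0],[-1.8,-1.5,0],[-1.8,-1.5,0],[-1.8,-1.5,0]],"roll":[0,0,0,0,0],"claw":[0,0,0,0,0]}'
python3 -m handwheel '{"delta_pos":[[-1.8,-1.5,0],[-1.8,-1.5,0],[-1.8,-1.5,0],[-1.8,-1.6,0],[-1.6,-1.8,0]],"roll":[0,0,0,0,0],"claw":[0,0,0,0,0]}'
python3 - <<'E'
from h import *
p=look(["tube_38","mark_a","stem"]);cv2.imwrite("pics/w2.png",p["pixels"])
E
```

```text
time_s: 5.1
position: [0.444, -0.2003, 0.1255]
tcp_rot: [0.001, -0.707, 0.707, -0.001]
contact_force: [0.5, -0.5, -0.5]
width: 0.174
gripper_force: 20.0
time_s: 5.6
position: [0.5138, -0.1151, 0.1225]
tcp_rot: [-0.0, -0.707, 0.707, 0.0]
contact_force: [-0.7, -0.6, -1.2]
width: 0.175
gripper_force: 20.0
time_s: 6.1
position: [0.5934, -0.0268, 0.1225]
tcp_rot: [-0.0, -0.707, 0.707, 0.0]
contact_force: [0.1, -0.9, -0.2]
width: 0.177
gripper_force: 20.0
tcp [ 0.5934 -0.0268  0.1225] w 0.177
tube_38 0.96 [405. 156. 493. 210.] [102 100  95] h 0.0899 topc [ 0.4797 -0.0487] ext [0.016 0.016]
tube_38 0.89 [465. 295. 502. 330.] [84 81 77] h 0.0731 topc [0.4522 0.0424] ext [0.016 0.016]
tube_38 0.75 [262. 227. 304. 266.] [79 76 73] h 0.1436 topc [ 0.594  -0.0328] ext [0.012 0.003]
tube_38 0.63 [504.  22. 559.  65.] [137  91  71] h 0.039 topc [ 0.4171 -0.1444] ext [0.012 0.016]
mark_a 0.8 [263. 178. 302. 221.] [ 66  92 116] h 0.0125 topc [ 0.5953 -0.0277] ext [0.033 0.034]
stem 0.55 [268. 100. 310. 141.] [60 82 91] h 0.0567 topc [ 0.5883 -0.0923] ext [0.008 0.008]
```

View pics/w2.png

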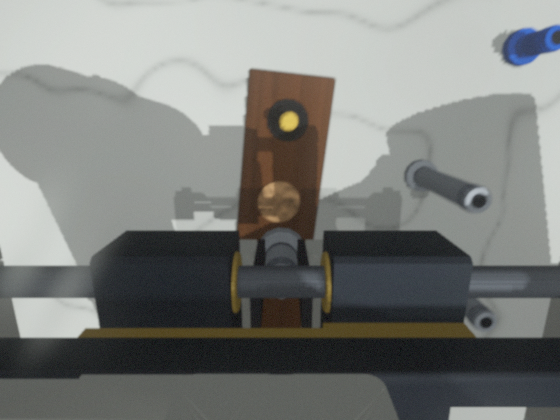

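Pad d is visible at (279,200), measuring (.5953, -.0277), and the tube is held upright. I'll lower 38.

```bash
python3 -m handwheel '{"delta_pos":[[0.2,-0.2,3],[0,0,3],[0,0,2],[0,0,1.2],[0,0,0.4]],"roll":[0,0,0,0,0],"claw":[0,0,0,0,0]}'
python3 -m handwheel '{"delta_pos":[[0,0,0.1],[0,0,0],[0,0,0],[0,0,0],[0,0,0]],"roll":[0,0,0,0,0],"claw":[0,0,0,0,0]}'
```

```text
time_s: 6.8
position: [0.5937, -0.0309, 0.0255]
tcp_rot: [-0.001, -0.707, 0.708, 0.001]
contact_force: [-0.1, 0.1, -1.1]
width: 0.177
gripper_force: 20.0
time_s: 7.3
position: [0.5949, -0.0303, 0.0261]
tcp_rot: [0.0, -0.707, 0.707, -0.0]
contact_force: [-1.0, 1.1, -0.8]
width: 0.176
gripper_force: 20.0
```

```bash
python3 -m handwheel '{"delta_pos":[[-0.15,0,0],[0,0,0.1],[0,0,0.1],[0,0,0],[0,0,0]],"roll":[0,0,0,0,0],"claw":[0,0,0,0,0]}'
```

```text
time_s: 7.8
position: [0.5948, -0.0288, 0.0248]
tcp_rot: [0.0, -0.707, 0.707, -0.0]
contact_force: [-4.2, 1.3, 10.4]
width: 0.177
gripper_force: 20.0
```

```bash
python3 -m handwheel '{"delta_pos":[[0,0,0],[0,0,0],[0,0,0],[0,0,-0.5],[0,0,-2]],"roll":[0,0,0,0,0],"claw":[0.5,0.5,0.5,0.5,0.5]}'
python3 -m handwheel '{"delta_pos":[[0,0,-3],[0,0,-4],[0,0,-3],[-1,0.8,-1.5],[-2,1.2,0]],"roll":[0,0,0,0,0],"claw":[0.5,0.5,0.5,0.5,0.5]}'
python3 -m handwheel '{"delta_pos":[[-2.3,1.5,0],[-2.3,1.5,0],[-2.3,1.5,0],[-2.3,1.5,0],[-2.3,1.5,0]],"roll":[0,0,0,0,0],"claw":[0.5,0.5,0.5,0.5,0.5]}'
python3 -m handwheel '{"delta_pos":[[-2.3,1.3,0],[-2.3,1.3,0],[-2.2,1.2,0],[-1,0.8,0],[0,0,0]],"roll":[0,0,0,0,0],"claw":[0.5,0.5,0.5,0.5,0.5]}'
python3 - <<'E'
from h import *
look(["tube_55","mark_a"])
p=capture("scene");cv2.imwrite("pics/s2.png",p["pixels"])
E
```

```text
time_s: 8.3
position: [0.593, -0.0293, 0.0469]
tcp_rot: [-0.002, -0.707, 0.708, 0.001]
contact_force: [0.7, -0.4, 0.3]
width: 0.492
gripper_force: 0.0
time_s: 8.8
position: [0.5757, 0.0011, 0.1661]
tcp_rot: [0.002, -0.706, 0.708, -0.001]
contact_force: [0.1, 1.6, -0.9]
width: 0.497
gripper_force: 0.0
time_s: 9.3
position: [0.4983, 0.117, 0.1632]
tcp_rot: [-0.0, -0.707, 0.708, 0.0]
contact_force: [0.2, -0.3, 0.5]
width: 0.499
gripper_force: 0.0
time_s: 9.8
position: [0.4526, 0.1951, 0.1634]
tcp_rot: [0.0, 0.707, -0.707, -0.0]
contact_force: [-0.0, -0.2, -0.4]
width: 0.502
gripper_force: 0.0
tcp [0.4526 0.1951 0.1634] w 0.502
tube_55 0.7 [266. 178. 294. 215.] [101  99  94] h 0.0563 topc [0.4537 0.1955] ext [0.015 0.015]
tube_55 0.63 [269.   0. 300.  28.] [130 127 121] h 0.0552 topc [0.451  0.0501] ext [0.01  0.002]
mark_a 0.81 [ 79.  76. 118. 117.] [ 73 100 125] h 0.0125 topc [0.61   0.1116] ext [0.035 0.033]
mark_a 0.79 [ 77.   3. 121.  30.] [105 146 179] h 0.0127 topc [0.6024 0.0474] ext [0.035 0.022]
mark_a 0.71 [ 83. 156. 122. 194.] [ 76 103 128] h 0.0125 topc [0.6175 0.1806] ext [0.035 0.032]
mark_a 0.29 [ 77. 218. 130. 230.] [206 206 204] h 0.0162 topc [0.6176 0.2261] ext [0.046 0.01 ]
```

View pics/s2.png

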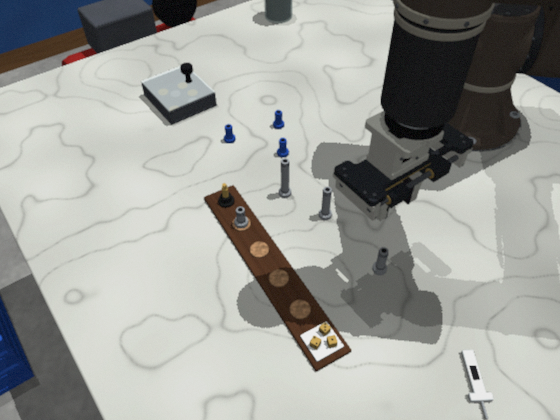

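tube_38 stands on the pad next to the stem at (240,217), and the blue ones and the stem haven't moved. I'll take tube_55 next.

```bash
python3 -m handwheel '{"delta_pos":[[0,-0.1,3.5],[0,0,3.5],[0,0,3.5],[0,0,2.5],[0,0,1]],"roll":[0,0,0,0,0],"claw":[0.5,0.5,0.5,0.5,0.5]}' 20
python3 -m handwheel '{"delta_pos":[[0,0,0],[0,0,0],[0,0,0],[0,0,0],[0,0,0]],"roll":[0,0,0,0,0],"claw":[0,0,0,0,0]}' 20
python3 -m handwheel '{"delta_pos":[[0,0,-1],[0,0,-2],[0,0,-3],[0,0,-3],[0,0,-2]],"roll":[0,0,0,0,0],"claw":[0,0,0,0,0]}'
python3 -m handwheel '{"delta_pos":[[1,-1,0],[1.6,-1.6,0],[1.6,-1.6,0],[1.6,-1.6,0],[1.6,-1.6,0]],"roll":[0,0,0,0,0],"claw":[0,0,0,0,0]}'
python3 -m handwheel '{"delta_pos":[[1.6,-1.6,0],[1.6,-1.6,0],[1.6,-1.6,0],[1.6,-1.5,0],[1.6,-1.2,0]],"roll":[0,0,0,0,0],"claw":[0,0,0,0,0]}'
python3 - <<'E'
from h import *
look(["tube_55","mark_a"])
E
```

```text
time_s: 10.5
position: [0.4539, 0.1923, 0.0212]
tcp_rot: [-0.002, -0.706, 0.708, 0.0]
contact_force: [-0.9, -0.5, -0.6]
width: 0.499
gripper_force: 0.0
time_s: 11.0
position: [0.4553, 0.1947, 0.0246]
tcp_rot: [0.001, -0.707, 0.707, -0.0]
contact_force: [-1.2, -0.5, 6.4]
width: 0.174
gripper_force: 20.0
time_s: 11.5
position: [0.4552, 0.1945, 0.1364]
tcp_rot: [0.001, -0.707, 0.707, -0.0]
contact_force: [-0.7, -0.6, -0.7]
width: 0.172
gripper_force: 20.0
time_s: 12.0
position: [0.5291, 0.1195, 0.1344]
tcp_rot: [0.0, -0.707, 0.707, 0.0]
contact_force: [-0.5, 0.5, -0.8]
width: 0.179
gripper_force: 20.0
time_s: 12.5
position: [0.6042, 0.0393, 0.1342]
tcp_rot: [0.0, -0.707, 0.707, -0.0]
contact_force: [0.1, 0.1, -0.9]
width: 0.178
gripper_force: 20.0
tcp [0.6042 0.0393 0.1342] w 0.178
tube_55 0.91 [422.  65. 522. 106.] [102 100  95] h 0.09 topc [ 0.4796 -0.0484] ext [0.017 0.015]
tube_55 0.82 [264. 222. 303. 308.] [82 79 76] h 0.165 topc [0.6046 0.0459] ext [0.01  0.005]
tube_55 0.77 [280.  99. 312. 134.] [148 145 141] h 0.0503 topc [ 0.5955 -0.0278] ext [0.015 0.015]
tube_55 0.62 [438. 183. 522. 235.] [92 90 85] h 0.073 topc [0.452  0.0425] ext [0.017 0.016]
tube_55 0.39 [274.  96. 314. 139.] [ 92 120 145] h 0.0126 topc [ 0.5953 -0.0274] ext [0.033 0.033]
mark_a 0.87 [263. 185. 306. 218.] [ 62  86 108] h 0.0124 topc [0.6025 0.0417] ext [0.033 0.033]
mark_a 0.56 [271.  95. 315. 139.] [ 93 120 145] h 0.0185 topc [ 0.5933 -0.0275] ext [0.021 0.025]
```

tube_38 is centred on its pad, within 1 mm. I'll lower 55.

```bash
python3 -m handwheel '{"delta_pos":[[-0.2,0.2,3],[0,0,3],[0,0,2],[0,0,1.2],[0,0,0.4]],"roll":[0,0,0,0,0],"claw":[0,0,0,0,0]}'
python3 -m handwheel '{"delta_pos":[[-0.1,0,0.1],[0,0,0.1],[0,0,0.1],[0,0,0],[0,0,0]],"roll":[0,0,0,0,0],"claw":[0,0,0,0,0]}'
```

```text
time_s: 13.15
position: [0.6008, 0.0423, 0.0368]
tcp_rot: [-0.001, -0.707, 0.707, 0.0]
contact_force: [0.3, 0.3, -0.7]
width: 0.179
gripper_force: 20.0
time_s: 13.65
position: [0.6024, 0.0434, 0.0357]
tcp_rot: [0.001, -0.707, 0.707, -0.0]
contact_force: [-1.5, 1.7, 6.1]
width: 0.177
gripper_force: 20.0
```

```bash
python3 -m handwheel '{"delta_pos":[[0,0,0],[0,0,0],[0,0,0],[0,0,-0.5],[0,0,-2]],"roll":[0,0,0,0,0],"claw":[0.5,0.5,0.5,0.5,0.5]}'
python3 -m handwheel '{"delta_pos":[[0,0,-3],[0,0,-4],[0,0,-3],[0,1,-1],[0,2,0]],"roll":[0,0,0,0,0],"claw":[0.5,0.5,0.5,0.5,0.5]}'
python3 -m handwheel '{"delta_pos":[[0,3,0],[0,3,0],[0,3,0],[0,2,0],[0.1,1,0]],"roll":[0,0,0,0,0],"claw":[0.5,0.5,0.5,0.5,0.5]}'
python3 - <<'E'
from h import *
look(["tube_72"])
E
```

```text
time_s: 14.15
position: [0.6001, 0.0425, 0.058]
tcp_rot: [-0.002, -0.707, 0.708, 0.001]
contact_force: [0.0, 0.7, 0.2]
width: 0.488
gripper_force: 0.0
time_s: 14.65
position: [0.5728, 0.0434, 0.1715]
tcp_rot: [0.002, -0.707, 0.708, -0.001]
contact_force: [-1.3, -0.5, -0.6]
width: 0.502
gripper_force: 0.0
time_s: 15.15
position: [0.4496, 0.0419, 0.1695]
tcp_rot: [-0.0, -0.707, 0.707, 0.0]
contact_force: [0.5, 0.4, 0.8]
width: 0.498
gripper_force: 0.0
tcp [0.4496 0.0419 0.1695] w 0.498
tube_72 0.76 [ 80. 185. 132. 218.] [96 95 91] h 0.067 topc [0.6021 0.0439] ext [0.016 0.016]
tube_72 0.72 [221.  65. 263. 106.] [158 154 148] h 0.0903 topc [ 0.4791 -0.0482] ext [0.015 0.016]
tube_72 0.66 [268. 177. 298. 215.] [97 94 90] h 0.0732 topc [0.4511 0.0418] ext [0.015 0.014]
tube_72 0.6 [ 86.  99. 136. 130.] [96 94 92] h 0.0502 topc [ 0.595  -0.0274] ext [0.016 0.015]
```

```bash
python3 -m handwheel '{"delta_pos":[[0,-0.1,3.5],[0,0,3.5],[0,0,3.5],[0,0,2.2],[0,0,0.7]],"roll":[0,0,0,0,0],"claw":[0.5,0.5,0.5,0.5,0.5]}' 20
python3 -m handwheel '{"delta_pos":[[0,0,0],[0,0,0],[0,0,0],[0,0,0],[0,0,0]],"roll":[0,0,0,0,0],"claw":[0,0,0,0,0]}' 20
python3 -m handwheel '{"delta_pos":[[0,0,-1],[0,0,-2],[0,0,-3],[0,0,-3],[0,0,-2]],"roll":[0,0,0,0,0],"claw":[0,0,0,0,0]}'
python3 -m handwheel '{"delta_pos":[[-0.5,-1,0],[-0.7,-1.6,0],[-0.7,-1.6,0],[-0.7,-1.6,0],[-0.7,-1.6,0]],"roll":[0,0,0,0,0],"claw":[0,0,0,0,0]}'
python3 -m handwheel '{"delta_pos":[[-0.7,-1.7,0],[-0.7,-1.7,0],[-0.7,-1.7,0],[-0.7,-1.7,0],[-0.7,-1.4,0]],"roll":[0,0,0,0,0],"claw":[0,0,0,0,0]}'
python3 - <<'E'
from h import *
look(["tube_72","mark_a"])
E
```

```text
time_s: 15.75
position: [0.4521, 0.0415, 0.0331]
tcp_rot: [-0.002, -0.707, 0.708, 0.001]
contact_force: [0.2, -0.1, -0.0]
width: 0.502
gripper_force: 0.0
time_s: 16.25
position: [0.4533, 0.0425, 0.0365]
tcp_rot: [0.001, -0.707, 0.707, -0.0]
contact_force: [-1.1, 0.6, 4.8]
width: 0.176
gripper_force: 20.0
time_s: 16.75
position: [0.4531, 0.0424, 0.1484]
tcp_rot: [0.001, -0.707, 0.707, -0.0]
contact_force: [1.1, -0.4, -0.8]
width: 0.179
gripper_force: 20.0
time_s: 17.25
position: [0.5272, 0.0754, 0.1451]
tcp_rot: [-0.0, -0.707, 0.707, 0.0]
contact_force: [-0.5, -0.1, -1.8]
width: 0.178
gripper_force: 20.0
time_s: 17.75
position: [0.6094, 0.1103, 0.1446]
tcp_rot: [-0.001, -0.707, 0.708, 0.0]
contact_force: [0.1, 0.6, -0.9]
width: 0.178
gripper_force: 20.0
tcp [0.6094 0.1103 0.1446] w 0.178
tube_72 0.86 [284.   1. 320.  37.] [140 136 132] h 0.0503 topc [ 0.5954 -0.0259] ext [0.015 0.013]
tube_72 0.86 [258. 214. 306. 311.] [82 79 76] h 0.181 topc [0.6102 0.1151] ext [0.014 0.007]
tube_72 0.74 [276. 107. 306. 134.] [148 146 143] h 0.0673 topc [0.603  0.0443] ext [0.015 0.015]
tube_72 0.69 [429.   0. 466.  14.] [98 95 91] h 0.0155 topc [ 0.4804 -0.041 ] ext [0.01  0.002]
mark_a 0.9 [262. 178. 301. 215.] [ 62  86 108] h 0.0125 topc [0.6104 0.1108] ext [0.033 0.033]
mark_a 0.9 [278.   0. 323.  47.] [101 131 157] h 0.0141 topc [ 0.5956 -0.0262] ext [0.033 0.032]
mark_a 0.77 [266.  97. 309. 133.] [ 98 128 155] h 0.0133 topc [0.6027 0.0412] ext [0.033 0.033]
```

```bash
python3 -m handwheel '{"delta_pos":[[0,0,3],[0,0,3],[0,0,2],[0,0,1.1],[0,0,0.4]],"roll":[0,0,0,0,0],"claw":[0,0,0,0,0]}'
python3 -m handwheel '{"delta_pos":[[0,0,0.1],[0,0,0.1],[0,0,0.1],[0,0,0],[0,0,0]],"roll":[0,0,0,0,0],"claw":[0,0,0,0,0]}'
```

```text
time_s: 18.4
position: [0.6078, 0.1096, 0.0494]
tcp_rot: [-0.001, -0.707, 0.707, 0.0]
contact_force: [-0.8, 0.3, -1.0]
width: 0.177
gripper_force: 20.0
time_s: 18.9
position: [0.6089, 0.1101, 0.0481]
tcp_rot: [0.0, -0.707, 0.707, -0.0]
contact_force: [-0.3, 0.8, -1.3]
width: 0.174
gripper_force: 20.0
```

```bash
python3 -m handwheel '{"delta_pos":[[0,0,0.1],[0,0,0.05],[0,0,0],[0,0,0],[0,0,0]],"roll":[0,0,0,0,0],"claw":[0,0,0,0.5,0.5]}'
python3 -m handwheel '{"delta_pos":[[0,0,0],[0,0,0],[0,0,-0.5],[0,0,-2],[0,0,-3.5]],"roll":[0,0,0,0,0],"claw":[0.5,0.5,0.5,0.5,0.5]}'
python3 -m handwheel '{"delta_pos":[[0,0,-4],[0,0,-3],[1,1,-1],[1.8,1.4,0],[1.8,1.5,0]],"roll":[0,0,0,0,0],"claw":[0.5,0.5,0.5,0.5,0.5]}'
python3 -m handwheel '{"delta_pos":[[2.2,1.8,0],[2.2,1.8,0],[2.2,1.8,0],[2.2,1.8,0],[2.2,1.7,0]],"roll":[0,0,0,0,0],"claw":[0.5,0.5,0.5,0.5,0.5]}'
python3 - <<'E'
from h import *
look(["tube_89"])
E
```

```text
time_s: 19.4
position: [0.6089, 0.1101, 0.0463]
tcp_rot: [0.0, -0.707, 0.707, -0.0]
contact_force: [-0.2, 0.8, -0.4]
width: 0.298
gripper_force: 0.0
time_s: 19.9
position: [0.6071, 0.1094, 0.1046]
tcp_rot: [-0.002, -0.707, 0.708, 0.001]
contact_force: [1.2, 1.0, -0.0]
width: 0.503
gripper_force: 0.0
time_s: 20.4
position: [0.5688, 0.0635, 0.1862]
tcp_rot: [0.0, -0.707, 0.707, 0.0]
contact_force: [-0.3, -0.5, -0.0]
width: 0.501
gripper_force: 0.0
time_s: 20.9
position: [0.4789, -0.0469, 0.1858]
tcp_rot: [-0.0, -0.707, 0.707, 0.0]
contact_force: [-0.7, -0.9, 0.7]
width: 0.498
gripper_force: 0.0
tcp [ 0.4789 -0.0469  0.1858] w 0.498
tube_89 0.83 [339.  69. 367.  97.] [167 113  87] h 0.0393 topc [ 0.414 -0.145] ext [0.016 0.015]
tube_89 0.74 [269. 168. 296. 214.] [103 100  95] h 0.0902 topc [ 0.4792 -0.0488] ext [0.015 0.015]
tube_89 0.72 [146. 193. 180. 224.] [98 95 92] h 0.0501 topc [ 0.5948 -0.0282] ext [0.015 0.015]
```

```bash
python3 -m handwheel '{"delta_pos":[[0.15,0,3.5],[0,0,3.5],[0,0,3.5],[0,0,2.5],[0,0,1]],"roll":[0,0,0,0,0],"claw":[0.5,0.5,0.5,0.5,0.5]}' 20
python3 -m handwheel '{"delta_pos":[[0,0,0],[0,0,0],[0,0,0],[0,0,0],[0,0,0]],"roll":[0,0,0,0,0],"claw":[0,0,0,0,0]}' 20
python3 -m handwheel '{"delta_pos":[[0,0,-1],[0,0,-2],[0,0,-3],[0,0,-3],[0,0,-2.5]],"roll":[0,0,0,0,0],"claw":[0,0,0,0,0]}'
python3 -m handwheel '{"delta_pos":[[-1.5,-1,0],[-2.4,-1.4,0],[-2.4,-1.4,0],[-2.4,-1.4,0],[-2.4,-1.4,0]],"roll":[0,0,0,0,0],"claw":[0,0,0,0,0]}'
python3 -m handwheel '{"delta_pos":[[-2.4,-1.4,0],[-2.4,-1.4,0],[-2.4,-1.4,0],[-2.4,-1.4,0],[-2.2,-1.4,0]],"roll":[0,0,0,0,0],"claw":[0,0,0,0,0]}'
python3 - <<'E'
from h import *
p=look(["tube_89","mark_a"]);cv2.imwrite("pics/w3.png",p["pixels"])
E
```

```text
time_s: 21.5
position: [0.4788, -0.0477, 0.0437]
tcp_rot: [-0.002, -0.707, 0.708, 0.001]
contact_force: [-0.2, 0.4, -0.4]
width: 0.499
gripper_force: 0.0
time_s: 22.0
position: [0.4813, -0.0471, 0.0471]
tcp_rot: [0.001, -0.707, 0.707, -0.001]
contact_force: [-0.7, 0.9, 4.9]
width: 0.18
gripper_force: 20.0
time_s: 22.5
position: [0.4806, -0.0474, 0.1634]
tcp_rot: [0.001, -0.707, 0.707, -0.0]
contact_force: [-0.1, 0.7, -1.4]
width: 0.176
gripper_force: 20.0
time_s: 23.0
position: [0.5469, 0.0649, 0.1609]
tcp_rot: [-0.0, -0.707, 0.707, 0.0]
contact_force: [-0.4, 0.8, -0.9]
width: 0.18
gripper_force: 20.0
time_s: 23.5
position: [0.6169, 0.1831, 0.1605]
tcp_rot: [-0.0, -0.707, 0.707, 0.0]
contact_force: [0.2, 0.4, -0.6]
width: 0.177
gripper_force: 20.0
tcp [0.6169 0.1831 0.1605] w 0.177
tube_89 0.83 [283.   6. 312.  44.] [134 131 127] h 0.0673 topc [0.6029 0.0467] ext [0.015 0.011]
tube_89 0.8 [275.  92. 307. 123.] [148 146 143] h 0.0843 topc [0.6095 0.1106] ext [0.015 0.015]
tube_89 0.67 [261. 205. 304. 317.] [82 80 76] h 0.2032 topc [0.6176 0.1852] ext [0.015 0.039]
mark_a 0.64 [272.  92. 307. 133.] [ 87 111 134] h 0.0126 topc [0.6104 0.1118] ext [0.032 0.032]
mark_a 0.6 [263. 171. 300. 206.] [ 64  89 112] h 0.0126 topc [0.6176 0.1808] ext [0.033 0.033]
```

View pics/w3.png

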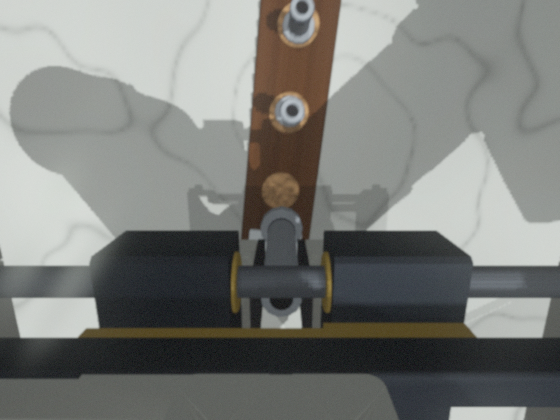

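tube_72 is centred at (290,111), tube_55 stands behind it, and the free pad is at (280,188). I'll lower 89.

```bash
python3 -m handwheel '{"delta_pos":[[0.1,0,3],[0,0,3],[0,0,2.4],[0,0,1.2],[0,0,0.4]],"roll":[0,0,0,0,0],"claw":[0,0,0,0,0]}'
python3 -m handwheel '{"delta_pos":[[0,0,0.1],[0,0,0.1],[0,0,0.1],[0,0,0.05],[0,0,0]],"roll":[0,0,0,0,0],"claw":[0,0,0,0,0]}'
```

```text
time_s: 24.15
position: [0.6158, 0.1798, 0.0598]
tcp_rot: [-0.001, -0.707, 0.708, 0.0]
contact_force: [0.2, 0.5, -0.4]
width: 0.18
gripper_force: 20.0
time_s: 24.65
position: [0.6171, 0.1807, 0.0582]
tcp_rot: [0.001, -0.707, 0.707, -0.0]
contact_force: [-0.9, -0.4, 0.8]
width: 0.179
gripper_force: 20.0
```

Next I'll lower the last millimetre, release, lift well clear, and check.

```bash
python3 -m handwheel '{"delta_pos":[[0,0,0.1],[0,0,0],[0,0,0],[0,0,0],[0,0,0]],"roll":[0,0,0,0,0],"claw":[0,0,0,0.5,0.5]}'
python3 -m handwheel '{"delta_pos":[[0,0,0],[0,0,0],[0,0,-0.5],[0,0,-2],[0,0,-3.5]],"roll":[0,0,0,0,0],"claw":[0.5,0.5,0.5,0.5,0.5]}'
python3 -m handwheel '{"delta_pos":[[0,0,-4],[0,0,-3],[-1,1,-1],[-2,3,0],[-2,3,0]],"roll":[0,0,0,0,0],"claw":[0.5,0.5,0.5,0.5,0.5]}'
python3 -m handwheel '{"delta_pos":[[0,4,0],[0,3,0],[0,2,0],[0,0,0],[0,0,0]],"roll":[0,0,0,0,0],"claw":[0.5,0.5,0.5,0.5,0.5]}'
python3 - <<'E'
from h import *
look(["tube_89","mark_a"])
p=capture("scene");cv2.imwrite("pics/s3.png",cv2.resize(p["pixels"][90:380,180:420],None,fx=2,fy=2))
X,ok=cloud(p)
for t in("stem","dice"):
  for o in outline_of(p,t)[:1]:
    P=X[o["mask"]&ok];hm=np.percentile(P[:,2],98);print(t,hm,P[P[:,2]>hm-.006].mean(0))
E
```

```text
time_s: 25.15
position: [0.6169, 0.1806, 0.0569]
tcp_rot: [0.0, -0.707, 0.707, -0.0]
contact_force: [0.5, 0.7, -0.0]
width: 0.303
gripper_force: 0.0
time_s: 25.65
position: [0.6152, 0.1797, 0.1149]
tcp_rot: [-0.002, -0.707, 0.708, 0.001]
contact_force: [1.2, 0.0, 0.2]
width: 0.5
gripper_force: 0.0
time_s: 26.15
position: [0.5458, 0.2309, 0.1965]
tcp_rot: [0.0, -0.706, 0.708, 0.0]
contact_force: [-0.6, 0.3, -0.3]
width: 0.504
gripper_force: 0.0
time_s: 26.65
position: [0.4565, 0.231, 0.1969]
tcp_rot: [-0.0, 0.707, -0.707, -0.0]
contact_force: [0.0, 0.5, 0.0]
width: 0.501
gripper_force: 0.0
tcp [0.4565 0.231  0.1969] w 0.501
tube_89 0.79 [ 54. 117. 132. 148.] [96 95 91] h 0.1011 topc [0.6171 0.1793] ext [0.017 0.016]
tube_89 0.69 [ 63.  29. 138.  73.] [121 118 114] h 0.0841 topc [0.6092 0.1107] ext [0.016 0.015]
mark_a 0.7 [106. 117. 139. 153.] [ 67  88 109] h 0.0131 topc [0.6151 0.1811] ext [0.031 0.033]
stem 0.0561506948644439 [ 0.58953705 -0.08800984  0.05468009]
dice 0.027745660627400193 [0.62337979 0.2492698  0.02552275]
```

View pics/s3.png

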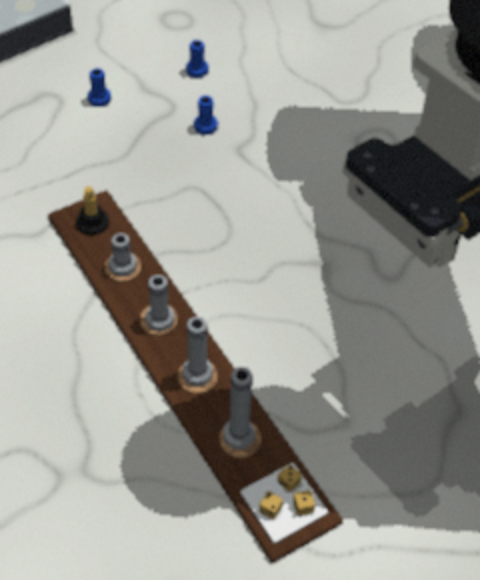

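All four tubes stand upright on their pads, rising from the stem at crop (92,215) to the dice at (285,500). The stem and dice haven't moved, and the arm is clear.

```bash
python3 -c "from plant import *;print(sign_off())"
```

```text
the job is handed in; nothing more can be done
None
```

The job is handed in: all four tubes stand upright on their pads in rising order from the brass stem to the dice caps, each within about 3 mm of its pad's centre, with the stem and dice caps unmoved; the verdict itself was not shown.

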